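# Stop the gem saw and park its counterweighted feed arm

## Robot

A 6-joint arm with a two-finger parallel gripper is mounted at the origin on a cart in front of the work surface, level with it; the furniture and walls round the work are solid. World frame = base frame: x ahead of the robot, y to its left, z up, the work surface at z = 0. Lengths are in m, angles in rad, forces in N, time in s.
With the tool pointing down it reaches from about 0.35 to 0.775 m from the base axis. Payload 7.3 kg.
Tool frame: the origin (TCP) lies at the very end of the fingers, on their centre line; the grasp point (between the pads) lies 19 mm behind it; z points along the fingers, y is the direction in which the jaws open and shut (so a half turn about z gives the same grasp; the last joint's range is limited). The gripper opens to 92 mm and grips with 3 to 60 N. Pads are 19 mm wide; open, the fingers measure 130 mm over their backs; the gripper's body (75 mm by 190 mm) begins 47 mm behind the grasp point.
Start: joints at [0.972, 0.342, 1.524, -0, 1.275, -0.146], TCP at [0.23, 0.472, 0.227] pointing down, gripper open.
Joint ranges: [-2.53, 2.53], [-0.77, 2.02], [0.04, 2.7], [-1, 4.14], [0.28, 2.66], [-3.11, 3.11]. Speed limits (rad/s): [2.57, 2.57, 3.14, 3.14, 3.14, 3.14].

## Interface

Orientations are given as [roll, pitch, yaw] about the fixed x, y, z axes, in that order (R = Rz(yaw) Ry(pitch) Rx(roll)).
In Python, from cell import observe, read_camera, camera_info, hand_in gives the robot as it stands.
- The arm moves only by the tool jog_arm, never from a script. Its argument "rows" is one flat list of numbers, 5 for each row, row after row: the finger opening in mm, from 0 to 91.8, then the shift along the tool's x, y, z in mm, then the turn about the tool's z in degrees. In form: [gripper, tx, ty, tz, roll, gripper, tx, ty, tz, roll, ...]. A call has 1 to 20 rows; each row shifts and turns the commanded pose from where the row before left it, along the tool's axes as they then stand; what a row does not reach is not made up. A row lasts 1/10 s, in which the tool goes at most 50 mm and 8.59 degrees, less where a joint would pass 70% of its speed; a pose out of reach is approached as far as the arm can. A call with a gripper value outside its range is refused whole. The fingers move at their own pace and stop on an object; "grip_force" is the grip in N (left out, the last holds). Time passes only in rows, so rows that do not move let the fingers close. It gives the time, the measured TCP pose, the force and the opening at its end, in the units of the state.
- observe(): the state, without advancing time (a new reading comes with each control period).
- read_camera(name): name is "scene" or "top" or "wrist"; returns (picture, depth): 420x560x3 uint8, red, green, blue; 420x560 float32, m along the optical axis (not along the pixel's ray), 0 where there is no reading.
- camera_info(name): a dict with "fx", "fy", "cx", "cy" (pixels), "extrinsics" (4x4, takes a point from camera to world coordinates); the wrist camera has in their place "tool_from_camera" (4x4, takes a point from camera to tool coordinates, whose origin is the TCP and whose axes are the flange's). Camera axes: x right, y up, looking along -z (the intrinsics and any distortion apply to the point x, -y, -z); pixel columns grow to the right and rows downward; lengths in m; the calibration is good to about 2 mm. A picture is of the moment at which its call begins: read the wrist's pose just before it. camera_info takes no time and is no camera call.
- hand_in(): hands the job in, once; it reports no verdict.
The state is a dict: "time": time; "qpos": joint angles; "qvel": joint speeds; "joint_efforts": joint torques, N m; "tool_pos": TCP position; "tool_rot": TCP orientation; "contact_force": force on the tool from outside, world axes, zero at the start; "torque": the same for the moment, N m; "opening": finger opening in m.
Only numpy, scipy, OpenCV 4.12 (cv2) and the standard library are available. Lean on these libraries where they do the work, as an engineer would, in place of code of your own. Each camera call takes 0.05 s, during which the arm holds its last target. There are 200 camera calls.

## Task

The cut is finished. Switch the small gem saw off by pushing the toggle on its motor housing all the way over towards the end of the saw where the feed arm is hinged, and only then push the feed arm up by its cross handle, past its balance point, so that it tips back on to its rear rest and stays raised. Do it with the fingertips or the outside of the fingers, never pinching anything, push gently rather than flinging or forcing anything, and leave the jars, dish, loupe and tweezers where they are.

Things in the scene. Friction and masses are not known exactly. Their poses are not given: they have to be found in the camera images.
- saw: gem saw fixed to the table, 250 x 225 mm, its front (handle end) to the robot's left. Origin at table height; x points from its front to its back (hinge end), z up, y to the far side of the table. In mm: grey plinth x -110..140, y -112..112, 35 high; white motor housing x -78..72, y 35..105, top at 115; upright blade at y 12, centre x -35, top at 132; arm pivot (65, -45, 135)
- feed_pivot (a point): centre of the feed arm's hinge, 135 mm above the table; the hinge axis runs along the saw's y axis. A steel weight 42 mm across on a 90 mm post stands upright over it and tips back with the arm
- feed_handle (a point): middle of the feed arm's cross handle: black round bar, 14 mm thick, 110 mm long, along the saw's y axis, 185 mm from the hinge axis. Arm down: 10 mm in front of the plinth's front edge, 135 mm above the table, clear beneath; on the rear rest: 313 mm above the table. The arm, a 14 mm wide bar, meets the handle at its middle
- feed_arm (a joint): feed arm angle, rad: 0 = level on its depth stop, stone in the blade (start); grows as the handle rises and goes over towards the saw's back; 1.30 = on its rear rest. Released below its balance point near 0.80 it falls down again, beyond it falls slowly on to the rear rest. About 1.5 N up at the handle starts it
- switch_tip (a point): ball end (12 mm) of the motor's steel bat toggle on top of the motor housing; the bat is 36 mm long from its hinge to this point, the hinge lies 117 mm above the table at x -42, y +70 mm in the saw's frame, with its axis along the saw's y axis
- motor_switch (a joint): angle of the toggle, rad: 0 = on, leaning 0.35 rad towards the saw's front (start); 0.70 = off, leaning 0.35 rad towards the saw's back (hinge end). Stiff, stays where it is left, about 1.5 N at the tip moves it
- jar_a: small grit jar with white cap, 30 mm across, 42 mm high, loose, off the saw's front; origin at the centre of its underside
- jar_b: small grit jar with black cap, 30 mm across, 42 mm high, loose, behind the motor housing; origin at the centre of its underside
- dish: shallow round dish, 45 mm across, 10 mm high, loose, off the saw's front; origin at the centre of its underside
- loupe: folding magnifier, 42 x 62 mm, 17 mm high, loose, behind the motor housing; origin at the centre of its underside
- tweezers: steel tweezers, 135 mm long, 14 mm wide, 8 mm high, loose, on the near side of the saw; origin at the centre of their underside

How it is judged:
By the outcome, as a careful person would: the job done as asked, in the order asked, and still so for the second after the job is handed in, with the robot touching nothing.
It also fails if it takes over 56 s, if anything falls off the work surface, if the arm or the gripper's body presses on something with over 40 N, if the wrist force passes 120 N, or if a joint passes its speed limit or range.

## Working session

There is one attempt and no reset: what is moved stays moved. The work goes in short steps, Python scripts to look and compute and a tool call to move; the robot and the scene stay as the last step left them, time stands still between calls to the robot, and variables do not carry over. Pictures are saved under pics/ and viewed, about 8 in all and at most 12, crops included, and the job is handed in when it is done.

Besides the shell and the picture viewer there is one more tool, called after "Request:" as name(argument=value, ...), one argument or row to a line, values as JSON. jog_arm: Moves the arm, as the interface text tells. Its arguments: {"type":"object","properties":{"rows":{"type":"array","items":{"type":"number"}},"grip_force":{"type":"number"}},"required":["rows"]}

```bash
mkdir -p pics; cat > h.py <<'E'
import numpy as np, cv2
from cell import observe, read_camera, camera_info, hand_in
def world(name,d,extra=None):
    i=camera_info(name); v,u=np.mgrid[0:420,0:560]
    P=np.stack([(u-i['cx'])/i['fx']*d,-(v-i['cy'])/i['fy']*d,-d,np.ones_like(d)],-1)
    return (P@np.array(i['extrinsics']).T)[...,:3]
E
python3 - <<'E'
from h import *
o=observe();print({k:np.round(v,3).tolist() for k,v in o.items()})
for n in('scene','top'):
    p,d=read_camera(n);np.savez(n,p=p,d=d);cv2.imwrite(f'pics/{n}0.png',p[...,::-1])
    i=camera_info(n);print(n,i)
E
```

```text
{'time': 0.0, 'qpos': [0.972, 0.343, 1.525, -0.0, 1.275, -0.146], 'qvel': [0.0, -0.0, -0.001, 0.0, -0.0, -0.002], 'joint_efforts': [0.001, -43.124, -24.422, 0.072, 0.056, -0.0], 'tool_pos': [0.229, 0.472, 0.226], 'tool_rot': [-3.14, -0.0, 2.689], 'contact_force': [-0.604, 0.228, 0.708], 'torque': [-0.026, 0.034, 0.007], 'opening': 0.092}
scene {'fx': 421.58944141483676, 'fy': 421.58944141483676, 'cx': 280.6788865819211, 'cy': 211.0045109182165, 'extrinsics': array([[-0.4692866 ,  0.41136977, -0.78137379, -0.09386957],
       [-0.8830021 , -0.20979331,  0.41987386,  0.39410672],
       [ 0.00879642,  0.88699588,  0.46169356,  0.52465795],
       [ 0.        ,  0.        ,  0.        ,  1.        ]])}
top {'fx': 418.0646057824932, 'fy': 418.0646057824932, 'cx': 273.8773039614354, 'cy': 210.7786786479447, 'extrinsics': array([[-0.02764681,  0.99607979, -0.08402801,  0.51445519],
       [-0.99957711, -0.02678982,  0.01130956,  0.0650924 ],
       [ 0.00901413,  0.08430515,  0.99639921,  0.96807148],
       [ 0.        ,  0.        ,  0.        ,  1.        ]])}
```

View pics/scene0.png

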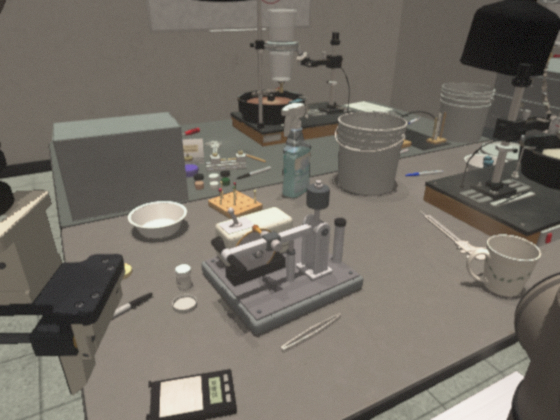

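View pics/top0.png

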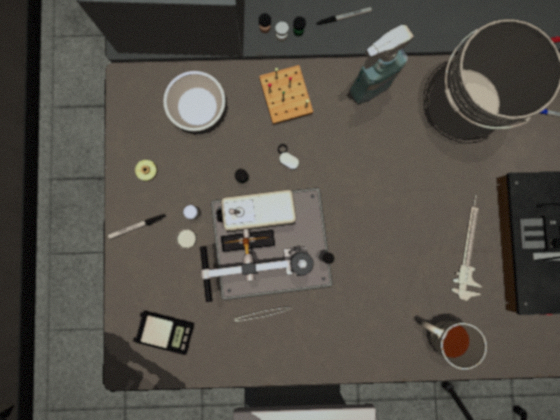

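The scene view shows the saw at about (280,270), with the rear rest post on the right at (340,240). In the top view the plinth spans (213,195) to (330,295), the handle runs (203,247) to (210,300), the toggle is near (238,211) and the pivot weight is at (303,263). Next I'll fit the saw pose.

```bash
python3 - <<'E'
from h import *
z=np.load('top.npz');W=world('top',z['d'].astype(float));p=z['p']
v,u=np.mgrid[0:420,0:560]
roi=(u>170)&(u<350)&(v>170)&(v<320)
print('table z',np.median(W[330:350,230:320,2]))
m=roi&(W[...,2]>.025)&(W[...,2]<.045)
q=W[m][:,:2]
# all above-plinth -> union footprint; fit rect with plinth points
c=cv2.connectedComponents((roi&(W[...,2]>.025)&(W[...,2]<.3)).astype(np.uint8))
r=cv2.minAreaRect(q.astype(np.float32));print('plinth',r,np.median(W[m][:,2]))
m=(u>215)&(u<300)&(v>185)&(v<232)&(W[...,2]>.107)&(W[...,2]<.122)
print('housing',cv2.minAreaRect(W[m][:,:2].astype(np.float32)),np.median(W[m][:,2]))
m=(u>190)&(u<222)&(v>240)&(v<310)&(W[...,2]>.12)&(W[...,2]<.16)
print('handle',cv2.minAreaRect(W[m][:,:2].astype(np.float32)),W[m].mean(0), np.percentile(W[m][:,2],90))
m=(u>222)&(u<260)&(v>190)&(v<228)&(W[...,2]>.125)&(W[...,2]<.2)
print('toggle',W[m].mean(0),m.sum(),W[m].max(0),u[m].mean(),v[m].mean())
m=(u>280)&(u<345)&(v>230)&(v<290)&(W[...,2]>.2)
print('weight',W[m].mean(0),W[m].max(0),cv2.minAreaRect(W[m][:,:2].astype(np.float32)))
m=(u>318)&(u<345)&(v>245)&(v<270)&(W[...,2]>.06)
print('post',W[m].mean(0),W[m].max(0))
for n,(a,b) in dict(jar_a=(190,212),jar_b=(241,175),dish=(187,239),loupe=(288,159),tw=(262,314),screw1=(227,208)).items():
    print(n,np.round(W[b,a],3))
c=cv2.resize(p[170:320,180:350],None,fx=4,fy=4,interpolation=cv2.INTER_CUBIC);cv2.imwrite('pics/c.png',c[...,::-1])
E
```

```text
table z 0.0011390771368602337
plinth ((0.5473453998565674, 0.09640298783779144), (0.2797546684741974, 0.3093605041503906), 5.442812442779541) 0.03591992693037105
housing ((0.5905523300170898, 0.08872800320386887), (0.06998224556446075, 0.14936833083629608), 5.595858097076416) 0.11569012851247784
handle ((0.46527042984962463, 0.1820734441280365), (0.10834255069494247, 0.04076705500483513), 2.47946834564209) [0.46520999 0.18953011 0.14193086] 0.1446685535124622
toggle [0.58567476 0.13590119 0.14732207] 54 [0.59086435 0.1454387  0.15982204] 233.12962962962962 210.85185185185185
weight [0.48412623 0.01233089 0.24048104] [0.51445519 0.0650924  0.96807148] ((0.49783092737197876, 0.023477323353290558), (0.07991202920675278, 0.04058074951171875), 41.302146911621094)
post [ 0.48968319 -0.04455084  0.14781008] [0.51445519 0.0650924  0.96807148]
jar_a [0.595 0.241 0.042]
jar_b [0.675 0.126 0.041]
dish [0.536 0.256 0.001]
loupe [0.713 0.018 0.019]
tw [0.361 0.088 0.   ]
screw1 [0.595 0.151 0.117]
```

View pics/c.png

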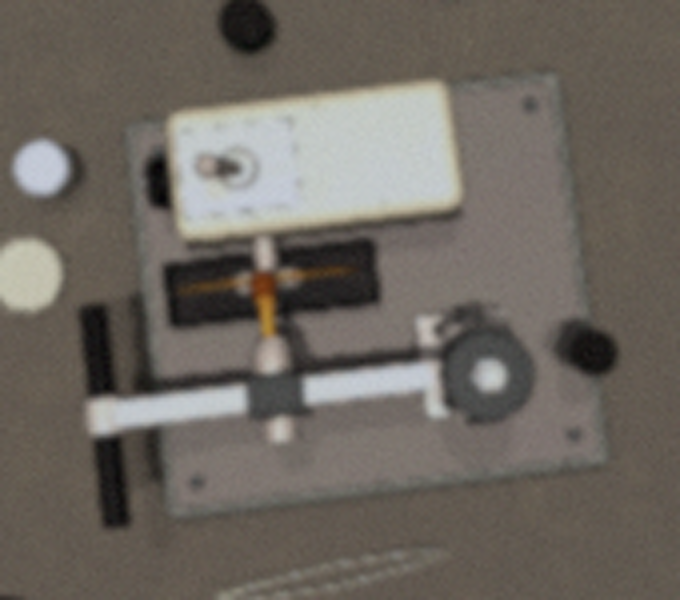

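Request:
jog_arm(
  rows=[0,0,0,0,-7.9,0,0,0,0,-7.9,0,0,0,0,-7.9,0,0,0,0,-7.8,0,-20,-20,0,0,0,-20,-20,0,0,0,-20,-20,0,0,0,-20,-20,0,0,0,-20,-20,0,0,0,-20,-20,0,0,0,-20,-20,0,0,0,-20,-20,0,0,0,-20,-20,0,0,0,-20,-20,0,0,0,-20,-20,0,0,0,-20,-20,0,0,0,-20,-20,0,0,0,-20,-20,0,0,0,-20,-20,0,0,0,-20,-20,0,0],
  grip_force=5,
)

```text
time: 2.1
tool_pos: [0.5797, 0.1837, 0.2262]
tool_rot: [3.142, -0.001, -3.045]
contact_force: [1.0, 0.9, 0.3]
opening: 0.0004
```

```bash
cat >> h.py <<'E'
O=np.array([.5212,.0789]);ex=np.array([.0975,-.9952]);ey=np.array([.9952,.0975])
def st():
    o=observe();t=np.array(o['tool_pos']);f=np.array(o['contact_force'])
    print('t',round(o['time'],2),'saw mm',np.round([(t[:2]-O)@ex*1e3,(t[:2]-O)@ey*1e3,t[2]*1e3],1),'rot',np.round(o['tool_rot'],3),'F saw',np.round([f[:2]@ex,f[:2]@ey,f[2]],2),'op',round(o['opening']*1e3,1),'q',np.round(o['qpos'],2))
E
python3 - <<'E'
from h import *
st()
p,d=read_camera('wrist');cv2.imwrite('pics/w1.png',p[...,::-1])
E
```

```text
t 2.1 saw mm [-98.6  68.5 226.2] rot [ 3.142e+00 -1.000e-03 -3.045e+00] F saw [-0.83  1.1   0.33] op 0.4 q [ 0.18  0.5   1.28  0.    1.37 -1.49]
```

View pics/w1.png

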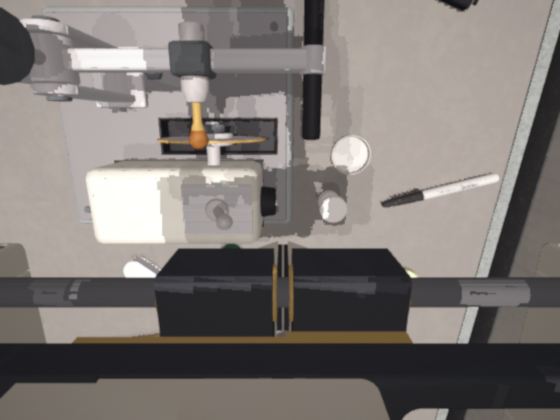

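The wrist view shows the toggle at (217,212), still leaning to the front (right), with jar_a at (333,207) and the dish at (350,155), both clear of the fingers. I'll descend in front of the toggle.

Request:
jog_arm(
  rows=[0,-1,0,15,0,0,0,0,20,0,0,0,0,20,0,0,0,0,15,0,0,0,0,8,0,0,0,0,5,0,0,0,0,0,0,0,0,0,0,0],
)

```text
time: 2.95
tool_pos: [0.5805, 0.1848, 0.1444]
tool_rot: [3.141, 0.001, -3.045]
contact_force: [1.1, -0.1, 0.8]
opening: 0.0003
```

```bash
python3 - <<'E'
from h import *
st()
E
```

```text
t 2.95 saw mm [-99.6  69.3 144.4] rot [ 3.141e+00  1.000e-03 -3.045e+00] F saw [0.21 1.09 0.77] op 0.3 q [ 0.18  0.56  1.4   0.    1.18 -1.49]
```

Request:
jog_arm(
  rows=[0,0,-4,0,0,0,0,-4,0,0,0,0,-4,0,0,0,0,-3,0,0,0,0,-3,0,0,0,0,0,0,0],
)

```text
time: 3.55
tool_pos: [0.582, 0.1663, 0.1438]
tool_rot: [-3.142, 0.0, -3.045]
contact_force: [0.6, 0.5, 0.2]
opening: 0.0009
```

```bash
python3 - <<'E'
from h import *
st()
E
```

```text
t 3.55 saw mm [-81.   69.  143.8] rot [-3.142  0.    -3.045] F saw [-0.48  0.67  0.16] op 0.9 q [ 0.15  0.56  1.41 -0.    1.17 -1.52]
```

Request:
jog_arm(
  rows=[0,0,-3,0,0,0,0,-3,0,0,0,0,-3,0,0,0,0,-3,0,0,0,0,-3,0,0,0,0,-2,0,0],
)

```text
time: 4.15
tool_pos: [0.5838, 0.1507, 0.1458]
tool_rot: [3.14, 0.002, -3.044]
contact_force: [-4.8, 4.4, 13.6]
opening: 0.0005
```

```bash
python3 - <<'E'
from h import *
st()
i=camera_info('wrist');print({k:np.round(v,3).tolist() for k,v in i.items()})
p,d=read_camera('wrist');cv2.imwrite('pics/w2.png',p[...,::-1])
E
```

```text
t 4.15 saw mm [-65.3  69.3 145.8] rot [ 3.140e+00  2.000e-03 -3.044e+00] F saw [-4.83 -4.31 13.55] op 0.5 q [ 0.12  0.55  1.42  0.    1.17 -1.54]
{'fx': 322.225, 'fy': 322.225, 'cx': 282.485, 'cy': 209.596, 'tool_from_camera': [[-0.0, 0.964, 0.267, 0.071], [1.0, 0.0, 0.0, -0.0], [0.0, 0.267, -0.964, -0.158], [0.0, 0.0, 0.0, 1.0]]}
```

View pics/w2.png

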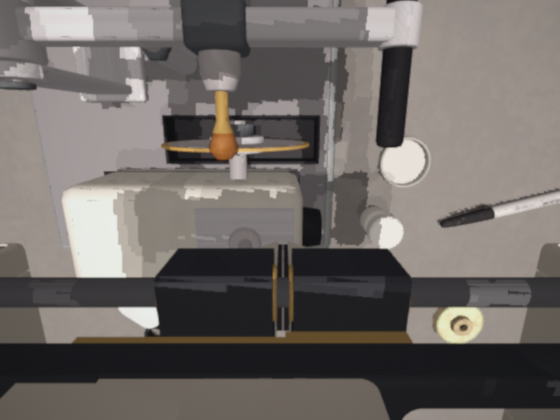

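Request:
jog_arm(
  rows=[0,0,2,0,0,0,0,3,0,0,0,0,3,0,0,0,0,4,0,0,0,0,4,0,0,0,0,4,0,0,0,0,0,0,0],
)

```text
time: 4.9
tool_pos: [0.5815, 0.1704, 0.1436]
tool_rot: [3.141, -0.0, -3.044]
contact_force: [0.4, 0.1, -0.2]
opening: 0.0005
```

```bash
python3 - <<'E'
from h import *
st()
p,d=read_camera('wrist');i=camera_info('wrist');T=np.array(i['tool_from_camera'])
for r in(246,252,256,262,275,300,320,335,345):
  for c in (165,200,250,270,278,283,290,300):
    z=d[r,c];q=T@[(c-i['cx'])/i['fx']*z,-(r-i['cy'])/i['fy']*z,-z,1];print(r,c,np.round(q[:3]*1e3).astype(int),end=' ')
  print()
p,d=read_camera('scene');cv2.imwrite('pics/s2.png',cv2.resize(p[160:330,130:370,::-1],None,fx=3,fy=3,interpolation=cv2.INTER_CUBIC))
E
```

```text
t 4.9 saw mm [-85.2  68.9 143.6] rot [ 3.141 -0.    -3.044] F saw [-0.09  0.45 -0.19] op 0.5 q [ 0.16  0.56  1.41  0.    1.17 -1.51]
246 165 [ -3 -73  28] 246 200 [ -2 -50  25] 246 250 [ -3 -20  28] 246 270 [11 -7 -6] 246 278 [ 9 -3 -2] 246 283 [ 9  0 -3] 246 290 [10  4 -6] 246 300 [11  9 -6] 
252 165 [ -7 -73  28] 252 200 [ 36 -23 -73] 252 250 [ 36  -9 -74] 252 270 [ 36  -4 -73] 252 278 [  9  -2 -10] 252 283 [  9   0 -11] 252 290 [ 11   3 -14] 252 300 [ 35   5 -72] 
256 165 [-10 -74  28] 256 200 [ 36 -23 -76] 256 250 [ 36  -9 -76] 256 270 [ 36  -4 -76] 256 278 [  9  -2 -16] 256 283 [  7   0 -12] 256 290 [ 11   3 -20] 256 300 [ 36   5 -76] 
262 165 [-14 -74  29] 262 200 [ 36 -22 -80] 262 250 [ 36  -9 -80] 262 270 [ 36  -3 -80] 262 278 [  9  -2 -22] 262 283 [  5   0 -14] 262 290 [ 10   3 -25] 262 300 [ 35   4 -79] 
275 165 [ 35 -29 -86] 275 200 [ 36 -20 -87] 275 250 [ 36  -8 -88] 275 270 [ 36  -3 -87] 275 278 [  9  -2 -36] 275 283 [ -1   0 -14] 275 290 [ 33   2 -83] 275 300 [ 36   4 -88] 
300 165 [ 30 -28 -89] 300 200 [ 30 -20 -89] 300 250 [ 30  -8 -89] 300 270 [ 30  -3 -88] 300 278 [ 26  -1 -83] 300 283 [ 26   0 -83] 300 290 [ 28   2 -86] 300 300 [ 31   4 -90] 
320 165 [ 24 -29 -89] 320 200 [ 24 -20 -89] 320 250 [ 24  -8 -88] 320 270 [ 25  -3 -90] 320 278 [ -5  -2 -46] 320 283 [-135    0  144] 320 290 [ 21   2 -85] 320 300 [ 24   4 -89] 
335 165 [ 21 -29 -90] 335 200 [ 20 -21 -88] 335 250 [ 20  -8 -88] 335 270 [ 20  -3 -89] 335 278 [-154   -5  144] 335 283 [-154    0  145] 335 290 [ 21   2 -91] 335 300 [ 21   4 -91] 
345 165 [ 24 -26 -98] 345 200 [  26  -18 -100] 345 250 [ 25  -7 -99] 345 270 [ 25  -3 -98] 345 278 [ 25  -1 -98] 345 283 [ 25   0 -99] 345 290 [ 25   1 -98] 345 300 [ 25   4 -98]
```

View pics/s2.png

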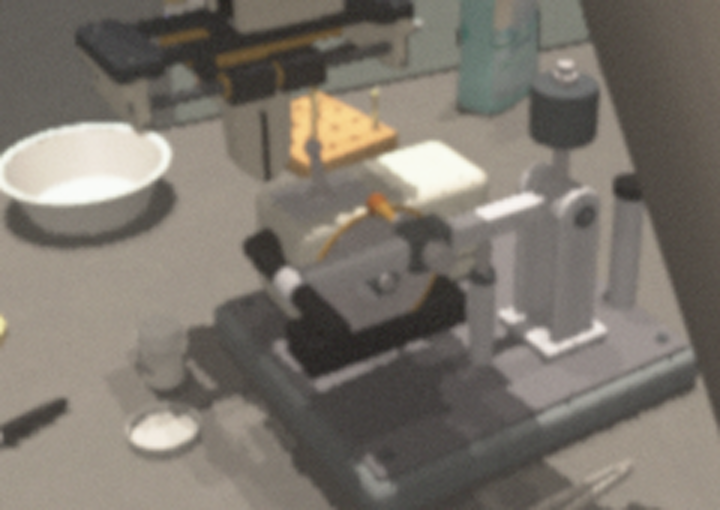

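The scene crop shows the toggle ball at (315,148), already partly over, and the fingertip riding on the ball. The fingertip has to go lower, so I'll drop 14 mm and push again.

Request:
jog_arm(
  rows=[0,0,0,7,0,0,0,0,7,0,0,0,0,0,0,0,0,-4,0,0,0,0,-4,0,0,0,0,-3,0,0,0,0,-3,0,0,0,0,-3,0,0,0,0,0,0,0],
)

```text
time: 5.9
tool_pos: [0.5835, 0.1527, 0.1301]
tool_rot: [3.141, 0.001, -3.045]
contact_force: [-0.2, 0.7, -0.2]
opening: 0.0005
```

```bash
python3 - <<'E'
from h import *
st()
E
```

```text
t 5.9 saw mm [-67.3  69.1 130.1] rot [ 3.141e+00  1.000e-03 -3.045e+00] F saw [-0.72 -0.11 -0.16] op 0.5 q [ 0.13  0.57  1.43  0.    1.14 -1.54]
```

Request:
jog_arm(
  rows=[0,0,-2,0,0,0,0,-2,0,0,0,0,0,0,0],
)

```text
time: 6.2
tool_pos: [0.5837, 0.1487, 0.1298]
tool_rot: [3.142, 0.0, -3.045]
contact_force: [0.3, 2.2, 0.5]
opening: 0.0005
```

```bash
python3 - <<'E'
from h import *
st()
E
```

```text
t 6.2 saw mm [-63.4  69.  129.8] rot [ 3.142  0.    -3.045] F saw [-2.13  0.52  0.48] op 0.5 q [ 0.12  0.57  1.44 -0.    1.14 -1.55]
```

Request:
jog_arm(
  rows=[0,0,-2,0,0,0,0,-2,0,0,0,0,0,0,0],
)

```text
time: 6.5
tool_pos: [0.584, 0.1446, 0.1297]
tool_rot: [-3.141, -0.0, -3.045]
contact_force: [-0.8, 1.5, 0.2]
opening: 0.0006
```

```bash
python3 - <<'E'
from h import *
st()
E
```

```text
t 6.5 saw mm [-59.2  68.9 129.7] rot [-3.141 -0.    -3.045] F saw [-1.54 -0.69  0.22] op 0.6 q [ 0.12  0.57  1.44 -0.    1.14 -1.55]
```

Clean horizontal contact of about 1.5–2 N, which is the toggle moving. I'll carry on in 2 mm steps to the stop.

Request:
jog_arm(
  rows=[0,0,-2,0,0,0,0,-2,0,0,0,0,0,0,0],
)

```text
time: 6.8
tool_pos: [0.5843, 0.1406, 0.1295]
tool_rot: [-3.142, -0.0, -3.045]
contact_force: [0.6, 0.1, -0.5]
opening: 0.0006
```

Request:
jog_arm(
  rows=[0,0,-2,0,0,0,0,0,0,0],
)

```text
time: 7.0
tool_pos: [0.5845, 0.1387, 0.1296]
tool_rot: [3.141, -0.0, -3.045]
contact_force: [-0.3, 1.2, 0.4]
opening: 0.0003
```

Request:
jog_arm(
  rows=[0,0,-1,0,0,0,0,0,0,0],
)

```text
time: 7.2
tool_pos: [0.5845, 0.1384, 0.1296]
tool_rot: [3.141, -0.0, -3.045]
contact_force: [0.0, 4.8, -2.0]
opening: 0.0006
```

```bash
python3 - <<'E'
from h import *
st()
E
```

```text
t 7.2 saw mm [-53.1  68.8 129.6] rot [ 3.141 -0.    -3.045] F saw [-4.78  0.52 -2.04] op 0.6 q [ 0.1   0.57  1.44  0.    1.13 -1.56]
```

Request:
jog_arm(
  rows=[0,0,-1,0,0,0,0,0,0,0],
)

```text
time: 7.4
tool_pos: [0.5845, 0.1382, 0.1296]
tool_rot: [3.14, -0.0, -3.044]
contact_force: [1.2, 6.8, -0.8]
opening: 0.0001
```

Request:
jog_arm(
  rows=[0,0,-1,0,0,0,0,0,0,0],
)

```text
time: 7.6
tool_pos: [0.5845, 0.138, 0.1296]
tool_rot: [3.138, -0.0, -3.044]
contact_force: [-0.2, 10.3, -1.1]
opening: 0.0006
```

Hard stop: the position holds while the force rises. I'll back off, go up, and verify with the cameras on the way.

Request:
jog_arm(
  rows=[0,0,6,0,0,0,0,10,0,0,0,0,10,0,0,0,0,10,0,0,0,0,0,-20,0,0,0,0,-25,0,0,0,0,-25,0,0,0,0,-20,0,0,18,9,0,0,0,18,9,0,0,0,18,9,0,0,0,18,9,0,0,0,18,9,0,0,0,18,9,0,0,0,18,9,0,0,0,18,9,0,0,0,0,0,0,0],
)

```text
time: 9.3
tool_pos: [0.4292, 0.2305, 0.2201]
tool_rot: [3.141, -0.0, -3.042]
contact_force: [0.3, -1.2, -0.1]
opening: 0.0004
```

```bash
python3 - <<'E'
from h import *
st()
p,d=read_camera('top');W=world('top',d.astype(float));v,u=np.mgrid[0:420,0:560]
s=np.stack([(W[...,:2]-O)@ex,(W[...,:2]-O)@ey,W[...,2]],-1)*1e3
m=(u>222)&(u<270)&(v>190)&(v<228)&(s[...,2]>138)&(s[...,2]<165)
print('toggle saw',s[m].mean(0) if m.any() else None,m.sum())
a=cv2.resize(p[170:320,180:350],None,fx=3,fy=3,interpolation=cv2.INTER_CUBIC)
p,d=read_camera('wrist');b=cv2.resize(p,(510,382))
c=np.zeros((840,510,3),np.uint8);c[:450]=a;c[450:832]=b
cv2.imwrite('pics/s3.png',cv2.resize(c,None,fx=.7,fy=.7)[...,::-1])
E
```

```text
t 9.3 saw mm [-159.8  -76.8  220.1] rot [ 3.141 -0.    -3.042] F saw [ 1.18  0.23 -0.07] op 0.4 q [ 0.34  0.28  1.63  0.    1.23 -1.33]
toggle saw [-30.5474024   69.62608831 153.17628598] 36
```

View pics/s3.png

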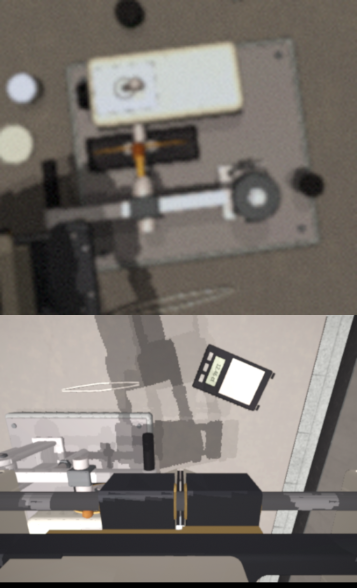

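The toggle now sits at saw x -30.5 mm (off should be -29.7) and leans towards the hinge. The fingers are in front of the near half of the handle, with nothing beneath them. I'll descend and touch the handle's front.

Request:
jog_arm(
  rows=[0,0,0,20,0,0,0,0,25,0,0,0,0,25,0,0,0,0,25,0,0,0,0,20,0,0,0,0,5,0,0,0,-4,0,0,0,0,-4,0,0,0,0,0,0,0],
)

```text
time: 10.3
tool_pos: [0.4328, 0.2212, 0.1008]
tool_rot: [3.141, 0.002, -3.045]
contact_force: [-1.0, 0.3, 0.8]
opening: 0.0008
```

Request:
jog_arm(
  rows=[0,0,-2,0,0,0,0,-2,0,0,0,0,0,0,0],
)

```text
time: 10.6
tool_pos: [0.4324, 0.2174, 0.1001]
tool_rot: [3.141, 0.001, -3.045]
contact_force: [0.3, -0.1, 0.2]
opening: -0.0001
```

Request:
jog_arm(
  rows=[0,0,-2,0,0,0,0,0,0,0],
)

```text
time: 10.8
tool_pos: [0.4325, 0.2164, 0.1]
tool_rot: [3.14, 0.001, -3.045]
contact_force: [-1.2, 5.0, 1.4]
opening: 0.0006
```

```bash
python3 - <<'E'
from h import *
st()
E
```

```text
t 10.8 saw mm [-145.5  -74.9  100. ] rot [ 3.140e+00  1.000e-03 -3.045e+00] F saw [-5.11 -0.71  1.42] op 0.6 q [ 0.3   0.42  1.81  0.    0.92 -1.36]
```

Request:
jog_arm(
  rows=[0,0,-1,0,0,0,0,0,-2,0,0,0,0,-2,0,0,0,0,-2,0],
)

```text
time: 11.2
tool_pos: [0.4325, 0.2163, 0.106]
tool_rot: [3.139, 0.001, -3.045]
contact_force: [-1.0, 9.1, -0.2]
opening: 0.0005
```

```bash
cat >> h.py <<'E'
def handle():
    p,d=read_camera('scene');W=world('scene',d.astype(float))
    s=np.stack([(W[...,:2]-O)@ex,(W[...,:2]-O)@ey,W[...,2]],-1)*1e3
    g=p.max(-1)
    r=np.hypot(s[...,0]-65,s[...,2]-135)
    m=(g<75)&(r>172)&(r<200)&(s[...,1]>-30)&(s[...,1]<15)&(s[...,2]>125)&(s[...,0]<65)
    q=s[m]
    if len(q): print('handle',np.round(np.median(q,0),1),len(q),'th',round(float(np.arctan2(np.median(q[:,2])-135,65-np.median(q[:,0]))),3))
    else: print('no handle')
    return p
E
python3 - <<'E'
from h import *
st();handle()
E
```

```text
t 11.2 saw mm [-145.4  -74.9  106. ] rot [ 3.139e+00  1.000e-03 -3.045e+00] F saw [-9.11 -0.09 -0.22] op 0.5 q [ 0.3   0.41  1.8   0.    0.93 -1.37]
no handle
```

Request:
jog_arm(
  rows=[0,0,0,-3,0,0,0,0,-3,0,0,0,-0.5,-3,0,0,0,-0.5,-3,0],
)

```text
time: 11.65
tool_pos: [0.4326, 0.2155, 0.1181]
tool_rot: [3.138, 0.001, -3.045]
contact_force: [-1.5, 11.3, -0.4]
opening: 0.0007
```

```bash
python3 - <<'E'
from h import *
st();p=handle();cv2.imwrite('pics/s4.png',cv2.resize(p[160:330,130:370,::-1],None,fx=3,fy=3,interpolation=cv2.INTER_CUBIC))
E
```

```text
t 11.65 saw mm [-144.6  -74.9  118.1] rot [ 3.138e+00  1.000e-03 -3.045e+00] F saw [-11.35  -0.42  -0.39] op 0.7 q [ 0.3   0.39  1.79  0.    0.96 -1.37]
no handle
```

View pics/s4.png

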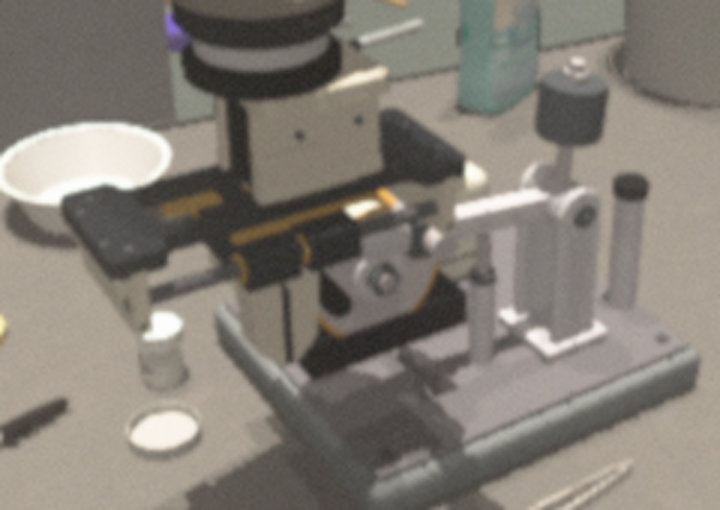

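The weight's top has moved from about (565,68) to (575,65), so it has started to tip back and friction is lifting the handle. I'll follow the arc.

Request:
jog_arm(
  rows=[0,0,-0.6,-5.5,0,0,0,-0.8,-5.5,0,0,0,-1,-5.5,0,0,0,-1.1,-5.4,0,0,0,-1.3,-5.4,0,0,0,-1.4,-5.4,0],
)

```text
time: 12.3
tool_pos: [0.4332, 0.2096, 0.1511]
tool_rot: [3.137, 0.001, -3.045]
contact_force: [-2.1, 11.1, 1.7]
opening: 0.0002
```

```bash
cat >> h.py <<'E'
def weight():
    p,d=read_camera('top');W=world('top',d.astype(float))
    s=np.stack([(W[...,:2]-O)@ex,(W[...,:2]-O)@ey,W[...,2]],-1)*1e3
    m=(abs(s[...,1]+45)<25)&(s[...,0]>55)&(s[...,0]<190)&(s[...,2]>165)&(s[...,2]<262)
    q=s[m];print('weight',np.round(q.mean(0),1),len(q),q.max(0).round(),'th~',round(float(np.arctan2(q[:,0].mean()-65,q[:,2].mean()-135)),3))
    return p
E
python3 - <<'E'
from h import *
st();weight()
E
```

```text
t 12.3 saw mm [-138.7  -74.9  151.1] rot [ 3.137e+00  1.000e-03 -3.045e+00] F saw [-11.29  -1.01   1.7 ] op 0.2 q [ 0.29  0.34  1.76  0.    1.04 -1.38]
weight [ 80.5 -44.2 211.4] 505 [105. -24. 227.] th~ 0.201
```

Request:
jog_arm(
  rows=[0,0,-1.6,-5.3,0,0,0,-1.8,-5.3,0,0,0,-1.9,-5.2,0,0,0,-2.1,-5.1,0,0,0,-2.2,-5.1,0,0,0,-2.4,-5,0,0,0,-2.5,-4.9,0,0,0,-2.7,-4.9,0],
)

```text
time: 13.15
tool_pos: [0.4348, 0.1933, 0.1926]
tool_rot: [3.135, 0.002, -3.044]
contact_force: [-4.1, 14.1, 7.9]
opening: 0.0004
```

```bash
python3 - <<'E'
from h import *
st();weight()
E
```

```text
t 13.15 saw mm [-122.3  -74.8  192.6] rot [ 3.135e+00  2.000e-03 -3.044e+00] F saw [-14.43  -2.74   7.89] op 0.4 q [ 0.25  0.28  1.71  0.01  1.14 -1.42]
weight [ 93.5 -44.2 204.5] 546 [120. -24. 219.] th~ 0.389
```

Request:
jog_arm(
  rows=[0,0,0,-3,0,0,0,-1.5,-4.8,0,0,0,-2.5,-4.8,0,0,0,-3,-4.7,0,0,0,-3,-4.6,0,0,0,-3.2,-4.6,0,0,0,-3.3,-4.5,0],
)

```text
time: 13.9
tool_pos: [0.4366, 0.1737, 0.2228]
tool_rot: [3.141, 0.0, -3.045]
contact_force: [-0.6, 4.6, 3.5]
opening: 0.0004
```

```bash
python3 - <<'E'
from h import *
st();weight()
E
```

```text
t 13.9 saw mm [-102.6  -74.9  222.8] rot [ 3.141  0.    -3.045] F saw [-4.65 -0.1   3.5 ] op 0.4 q [ 0.22  0.24  1.67  0.    1.22 -1.45]
weight [103.1 -44.3 197.7] 552 [131. -24. 211.] th~ 0.546
```

Request:
jog_arm(
  rows=[0,0,-3.5,-4.2,0,0,0,-3.6,-4.1,0,0,0,-3.8,-4,0,0,0,-4,-3.9,0,0,0,-4,-3.7,0],
)

```text
time: 14.45
tool_pos: [0.4382, 0.1543, 0.2422]
tool_rot: [-3.141, -0.001, -3.045]
contact_force: [0.6, 0.4, 0.2]
opening: 0.0007
```

```bash
python3 - <<'E'
from h import *
st();weight()
E
```

```text
t 14.45 saw mm [-83.2 -75.2 242.2] rot [-3.141e+00 -1.000e-03 -3.045e+00] F saw [-0.36  0.67  0.19] op 0.7 q [ 0.17  0.22  1.65 -0.    1.27 -1.49]
weight [109.7 -44.4 191.1] 549 [136. -24. 205.] th~ 0.673
```

Request:
jog_arm(
  rows=[0,0,-4.2,-3.5,0,0,0,-4.3,-3.4,0,0,0,-4.5,-3.3,0,0,0,0,0,0,0,0,0,0,0],
)

```text
time: 15.0
tool_pos: [0.4398, 0.1419, 0.2527]
tool_rot: [-3.141, 0.001, -3.045]
contact_force: [-0.8, -0.0, 3.8]
opening: 0.0005
```

```bash
python3 - <<'E'
from h import *
st();weight()
E
```

```text
t 15.0 saw mm [-70.7 -74.9 252.7] rot [-3.141e+00  1.000e-03 -3.045e+00] F saw [-0.07 -0.83  3.82] op 0.5 q [ 0.15  0.2   1.64 -0.    1.3  -1.52]
weight [118.4 -44.6 172.3] 421 [150. -26. 193.] th~ 0.962
```

Request:
jog_arm(
  rows=[0,0,0,0,0,0,0,0,0,0,0,0,0,0,0,0,0,0,0,0,0,0,0,0,0],
)

```text
time: 15.55
tool_pos: [0.4397, 0.1422, 0.2525]
tool_rot: [3.141, 0.001, -3.044]
contact_force: [-0.4, 0.3, 5.3]
opening: -0.0001
```

```bash
python3 - <<'E'
from h import *
st();weight()
E
```

```text
t 15.55 saw mm [-71.  -74.9 252.5] rot [ 3.141e+00  1.000e-03 -3.044e+00] F saw [-0.36 -0.4   5.28] op -0.1 q [ 0.15  0.2   1.64  0.    1.3  -1.52]
weight [118.5 -44.6 172.4] 422 [151. -26. 193.] th~ 0.96
```

A 5 N upward force at standstill means the tipping handle has come up under the gripper's body. I'll raise the tool slowly so the arm can follow on to its rest, then retreat.

Request:
jog_arm(
  rows=[0,0,0,-1.5,0,0,0,0,-2,0,0,0,0,-2,0,0,0,0,-2,0,0,0,0,-2,0,0,0,0,-2,0,0,0,0,-2,0,0,0,0,-4,0,0,0,0,-8,0,0,0,0,-10,0,0,0,0,0,0],
)

```text
time: 16.7
tool_pos: [0.4404, 0.1422, 0.2896]
tool_rot: [3.141, 0.003, -3.045]
contact_force: [0.4, -0.5, 0.4]
opening: 0.0007
```

```bash
python3 - <<'E'
from h import *
st();weight()
E
```

```text
t 16.7 saw mm [-70.9 -74.2 289.6] rot [ 3.141e+00  3.000e-03 -3.045e+00] F saw [0.5  0.33 0.38] op 0.7 q [ 0.15  0.18  1.57  0.    1.39 -1.52]
weight [117.  -44.9 171.8] 353 [151. -26. 199.] th~ 0.954
```

Request:
jog_arm(
  rows=[0,0,5,0,0,0,0,15,0,0,0,0,20,0,0,0,0,20,0,0,0,0,20,0,0,0,0,20,0,0,0,0,20,0,0,0,0,20,0,0,0,0,15,0,0,0,0,0,0,0,0,0,0,0,0],
)

```text
time: 17.85
tool_pos: [0.4244, 0.2962, 0.2875]
tool_rot: [-3.141, -0.001, -3.044]
contact_force: [0.2, -0.3, 0.8]
opening: 0.0003
```

```bash
python3 - <<'E'
from h import *
st();p=weight();P=[p]
q,d=read_camera('scene')
W=world('top',read_camera('top')[1].astype(float))
s=np.stack([(W[...,:2]-O)@ex,(W[...,:2]-O)@ey,W[...,2]],-1)*1e3
m=(s[...,0]>-30)&(s[...,0]<60)&(abs(s[...,1]+45)<60)&(s[...,2]>285)&(s[...,2]<340)
print('handle',s[m].mean(0) if m.any() else 0,m.sum(),np.percentile(s[m],[5,95],axis=0))
m=(abs(s[...,1]-70)<15)&(s[...,2]>138)&(s[...,2]<165)&(abs(s[...,0]+42)<30);print('toggle',s[m].mean(0),m.sum())
a=cv2.resize(q[150:320,130:370],(790,560))[:, :]
b=p[140:330,160:360]
c=np.hstack([cv2.resize(a,(400,300)),cv2.resize(b,(316,300))]);cv2.imwrite('pics/s5.png',c[...,::-1])
E
```

```text
t 17.85 saw mm [-225.7  -75.1  287.5] rot [-3.141e+00 -1.000e-03 -3.044e+00] F saw [0.33 0.16 0.76] op 0.3 q [ 0.46  0.29  1.43 -0.    1.42 -1.21]
weight [117.3 -44.7 171.9] 354 [151. -27. 199.] th~ 0.956
handle [ 15.99982919 -45.16164    318.93383054] 687 [[  8.98469554 -92.60789591 308.86535779]
 [ 25.08013049   3.03515189 323.18343961]]
toggle [-30.4678665   69.57994936 153.59721056] 36
```

View pics/s5.png

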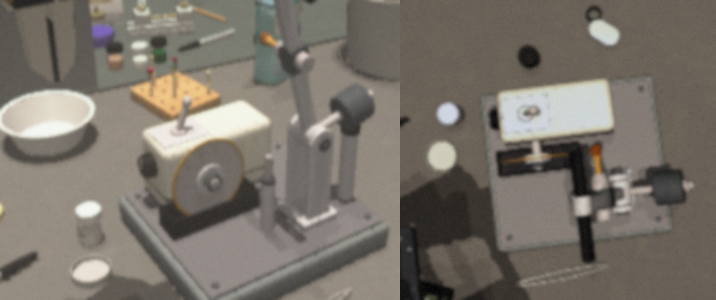

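The handle measures (16, -45, 319 at its top surface), against an expected (15.5, -45, 320), so the arm is on its rear rest. The toggle is off, and the loose items stand where they were. Handing in.

```bash
python3 -c "
from h import *
print(hand_in())"
```

```text
the job is handed in; nothing more can be done
None
```

The saw is switched off and the feed arm is resting on its rear rest. I handed in at about 18 s with the gripper clear of everything.

- **Switch:** I pushed the toggle over with the outside of the closed fingers until it met its stop, at about 10 N. Its tip then measured -30.5 mm along the saw, against -29.7 mm expected for off, and it had not moved by the last check. On the first try the fingertip rode up on the toggle's ball at about 14 N. I backed off, went 14 mm lower and finished the push cleanly.
- **Feed arm:** After the switch was off, I pressed the finger backs lightly on the front of the handle and followed it up past its balance point. Total force on the tool stayed under about 17 N. As the arm tipped over, the handle came up under the gripper's body and rested there at about 5 N, so I raised the tool slowly to let it settle.
- **Last checks:** The handle's top measured 319 mm (320 mm expected) at 16 mm along the saw (15.5 mm expected). The contact force was near zero. In the last pictures the jars, dish, loupe and tweezers appear where they started, though I did not measure them again.
- **Disagreement:** My rough angle estimate from the counterweight read low throughout, at 0.96 rad at the end against 1.30 rad for the rear rest. It probably caught other surfaces as well, so I relied on the handle measurement and the picture.

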